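# Slide the density cup's overflow tray home under the funnel

## Robot

A 6-joint arm with a two-finger parallel gripper is mounted at the origin on the work surface. World frame = base frame: x ahead of the robot, y to its left, z up, the work surface at z = 0. Lengths are in m, angles in degrees, forces in N, time in s.
With the tool pointing down it reaches from about 0.325 to 0.775 m from the base axis. Payload 5.5 kg.
Tool frame: the origin (TCP) lies at the centre of the arm's flange, where the gripper is bolted on; the fingertips stand 182 mm ahead of it and the grasp point (between the pads) lies 163 mm ahead of it; z points along the fingers, y is the direction in which the jaws open and shut (so a half turn about z gives the same grasp; the last joint's range is limited). The gripper opens to 88 mm and grips with 3 to 60 N. Pads are 20 mm wide; open, the fingers measure 115 mm over their backs; the gripper's body (75 mm by 178 mm) begins 61 mm behind the grasp point.
Start: joints at [66.881, 5.22, 70.514, -0, 104.267, -3.249], TCP at [0.204, 0.564, 0.405] pointing down, gripper open.
Joint ranges: [-164.24, 164.24], [-49.07, 125.15], [9.68, 141.18], [-86.29, 266.29], [3.28, 154.24], [-151.56, 151.56]. Speed limits (degrees/s): [147.25, 147.25, 172.46, 180, 180, 180].

## Interface

Orientations are given as [roll, pitch, yaw] about the fixed x, y, z axes, in that order (R = Rz(yaw) Ry(pitch) Rx(roll)).
In Python, from station import r gives the robot as it stands. The module is installed in compiled form; this text tells all that it offers. Calls block until the motion is done:
- r.reach(position, orientation): joint-space move of the TCP to a pose.
- r.servo_line(position, rotation=None, speed=0.15): straight line of the TCP; rotation=None keeps the orientation; speed is the mean speed in m/s.
- r.move_joints(angles): joint-space move.
- r.let_go() and r.grab(squeeze=None): open the fingers fully, or close them until they stop; squeeze is the grip in N (None keeps the last).
- r.wait(seconds).
- r.inverse_kinematics(position, orientation): joint angles nearest the present ones, or None.
- r.sense(): the state.
- r.snapshot(name): name is "scene" or "top" or "wrist"; returns a dict with "frame" (480x640x3 uint8, red, green, blue), "fx", "fy", "cx", "cy" (pixels), "R" (3x3) and "t" (3): a world point X has camera coordinates R X + t. Camera axes: x right, y down, z forward; pixel columns grow to the right and rows downward; lengths in m; the calibration is good to about 2 mm. A picture is of the moment at which its call begins. There is no depth.
A pose or a line that the arm cannot do raises r.IKError and nothing moves.
- r.hand_in(): hands the job in, once; it reports no verdict.
The state is a dict: "clock": time; "joints": joint angles; "joint_vel": joint speeds; "joint_torque": joint torques, N m; "tcp_pos": TCP position; "orientation": TCP orientation; "contact_force": force on the tool from outside, world axes, zero at the start; "torque": the same for the moment, N m; "opening": finger opening in m.
Only numpy, scipy, OpenCV 4.12 (cv2) and the standard library are available. Lean on these libraries where they do the work, as an engineer would, in place of code of your own. Each camera call takes 0.05 s, during which the arm holds its last target.

## Task

The small funnel stand is ready for a powder density test: push the white overflow tray, with the brass cup standing in its seat, along the bench, cup end first, through the narrow opening of the black horseshoe base until its front end is fully home against the crossbar at the back, so that the cup stands under the funnel. Line the tray up and push it only with the fingers from outside: do not grip or lift it, do not reach into it, and do not touch the cup. Leave the other things on the bench where they are.

Things in the scene. Friction and masses are not known exactly. Their poses are not given: they have to be found in the camera images.
- stand: Funnel stand bolted to the bench, 130 mm high, 158 mm wide. Origin: on the bench under the funnel outlet; x points into the black horseshoe base, from its open to its closed end (the way the tray goes in); z up. On each prong, at x 0, y +-61 mm, a 14 mm steel post; across them at 113 to 123 mm height a crosshead with a 66 mm wide funnel. It opens roughly towards the robot's right (-y); place and yaw vary.
- gap (a point): Middle of the base's opening on the bench, level with the tips of the prongs (x -68 mm in the stand's frame; axes as the stand's). Base 18 mm high; prongs 36 mm wide with half-round front ends (radius 18 mm), inner faces 43 mm either side of the middle, so the opening is 86 mm wide.
- stop (a point): Middle of the near face of the base's crossbar, the stop, 8 mm above the bench, at x +40 mm in the stand's frame. The crossbar is 18 mm high and 35 mm deep.
- outlet (a point): Lower end of the funnel: point on the funnel axis, 75 mm above the bench.
- tray: Loose white open tray, 120 (x) by 80 (y) by 16 mm high, walls and floor 4 mm, flat on the bench. Origin: centre of its underside; x points to its front end (the cup's end), which goes in first. 0.25 to 0.45 kg with the cup; slides at a few newtons. Starts 205 to 250 mm before the stand's origin, up to 40 mm off its middle line, turned up to 0.4 rad. Home, its origin is at x -20 mm, y 0 in the stand's frame, with 3 mm play each side.
- tray_nose (a point): Middle of the tray's front end, on its outer face, 8 mm above its underside.
- seat (a point): Middle of the cup's seat on the tray floor, 4 mm above the tray's underside, 20 mm ahead of the tray's origin: a raised ring, 46 mm outside diameter, 5 mm high, in which the cup stands.
- cup: Loose brass density cup, 36 mm outside diameter, 45 mm high, 0.13 to 0.22 kg, standing in the tray's seat ring (1.5 mm play all round). Origin: centre of its underside, 4 mm above the bench when it stands in the tray; z up.
- cup_mouth (a point): Centre of the cup's rim, 45 mm above its underside.
- spare_cup: Bystander: a second, equal brass cup (36 mm diameter, 45 mm high) standing on the bench beside the stand's near prong. Origin: centre of its underside.
- stopwatch: Bystander: yellow stopwatch, 62 x 54 x 18 mm, lying on the bench beside the stand's far prong. Origin: centre of its underside.
- jar: Bystander: lidded sample jar, 56 mm diameter, 62 mm high, beyond the stand's closed end. Origin: centre of its underside.
- spatula: Bystander: spatula with a wooden handle, 200 mm long, lying on the bench to the left of the stand, beyond the jar. Origin: near its middle, handle towards its -x.
Not all that is in view belongs to the job. Several things look just like the tray: the one meant starts nearest to the robot's base.

How it is judged:
By the outcome, as a careful person would: the job done as asked, in the order asked, and still so for the second after the job is handed in, with the robot touching nothing.
It also fails if it takes over 67 s, if anything falls off the work surface, if the arm or the gripper's body presses on something with over 40 N, if the wrist force passes 120 N, or if a joint passes its speed limit or range.

## Working session

There is one attempt and no reset: what is moved stays moved. The work goes in short steps, each a Python script; the robot and the scene stay as the last script left them, time stands still between calls to the robot, and variables do not carry over. Pictures are saved under pics/ and viewed, and the job is handed in when it is done.

```bash
mkdir -p pics; python3 - <<'E'
from station import r
import cv2,numpy as np
for n in("scene","top","wrist"):
    s=r.snapshot(n); cv2.imwrite(f"pics/{n}0.png",s["frame"][:,:,::-1])
    R=np.array(s["R"]);print(n,s["fx"],s["cx"],s["cy"],(-R.T@np.array(s["t"])).round(3),R.round(3).tolist())
    np.savez(f"pics/{n}0.npz",**s)
q=r.sense();print({k:np.round(v,3) for k,v in q.items()})
E
```

```text
scene 454.04565548735735 322.0199705950689 236.37505192331201 [ 0.964 -0.41   0.84 ] [[0.819, 0.573, -0.014], [0.44, -0.644, -0.626], [-0.368, 0.506, -0.78]]
top 466.0489387761511 329.4546807912319 239.65410608610986 [0.492 0.075 0.879] [[-0.019, -0.999, -0.039], [-0.985, 0.026, -0.173], [0.174, 0.035, -0.984]]
wrist 378.78328400659507 321.0578758458916 241.9152865436504 [0.141 0.587 0.385] [[0.34, 0.94, -0.001], [0.911, -0.329, 0.247], [0.232, -0.085, -0.969]]
{'clock': np.float64(0.15), 'joints': array([ 6.68830e+01,  5.25600e+00,  7.05660e+01, -1.00000e-03,
        1.04268e+02, -3.24800e+00]), 'joint_vel': array([-0.001, -0.08 , -0.241, -0.065,  0.075,  0.077]), 'joint_torque': array([ 1.0000e-03, -4.4704e+01, -4.0691e+01,  7.0000e-02,  2.7000e-02,
       -0.0000e+00]), 'tcp_pos': array([0.204, 0.564, 0.404]), 'orientation': array([-1.79911e+02, -4.00000e-03,  1.60130e+02]), 'contact_force': array([ 0.581, -0.371, -0.09 ]), 'torque': array([-0.003, -0.033,  0.034]), 'opening': np.float64(0.087)}
```

View pics/top0.png

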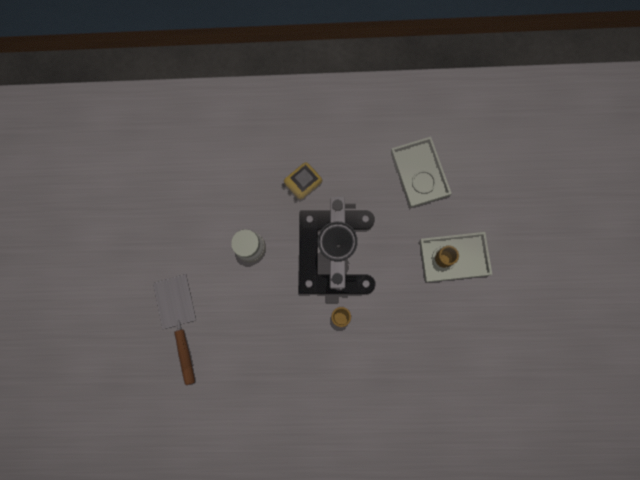

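View pics/scene0.png

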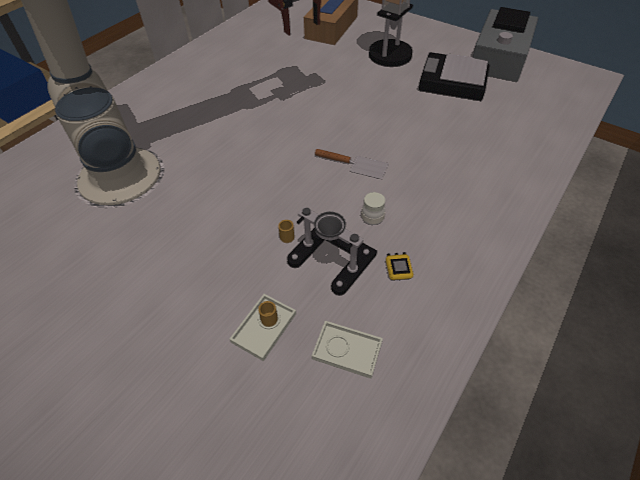

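Candidates for the tray in the top view: the tray with the cup at (456,257), lower in the picture and so nearer the base, and an empty look-alike at (421,172), farther away. In the scene view they are at (263,327) and (347,348). I choose the one with the cup, and check it in a close crop.

```bash
cat > h.py <<'E'
import cv2,numpy as np
def cast(s,uv,z):
    uv=np.atleast_2d(uv).astype(float);R=np.array(s["R"]);t=np.array(s["t"])
    d=np.c_[(uv[:,0]-s["cx"])/s["fx"],(uv[:,1]-s["cy"])/s["fy"],np.ones(len(uv))]@R
    c=-R.T@t
    return c+d*((z-c[2])/d[:,2])[:,None]
def proj(s,X):
    p=np.atleast_2d(X)@np.array(s["R"]).T+np.array(s["t"])
    return np.c_[s["fx"]*p[:,0]/p[:,2]+s["cx"],s["fy"]*p[:,1]/p[:,2]+s["cy"]]
def big(m):
    c,_=cv2.findContours(m.astype(np.uint8),cv2.RETR_EXTERNAL,cv2.CHAIN_APPROX_NONE)
    return sorted(c,key=cv2.contourArea)[::-1]
E
python3 - <<'E'
from h import *
s=np.load("pics/top0.npz");f=s["frame"]
print(f[262,435],f[245,480],f[300,450],f[215,355],f[290,320])
c=f[120:320,280:510,::-1];cv2.imwrite("pics/crop0.png",cv2.resize(c,None,fx=3.4,fy=2.9,interpolation=cv2.INTER_CUBIC))
c=f[120:320,290:500,::-1];cv2.imwrite("pics/crop0.png",cv2.resize(c,None,fx=3,fy=3,interpolation=cv2.INTER_CUBIC))
E
```

```text
[73 71 64] [130 129 120] [103  97  97] [52 50 49] [25 24 25]
```

View pics/crop0.png

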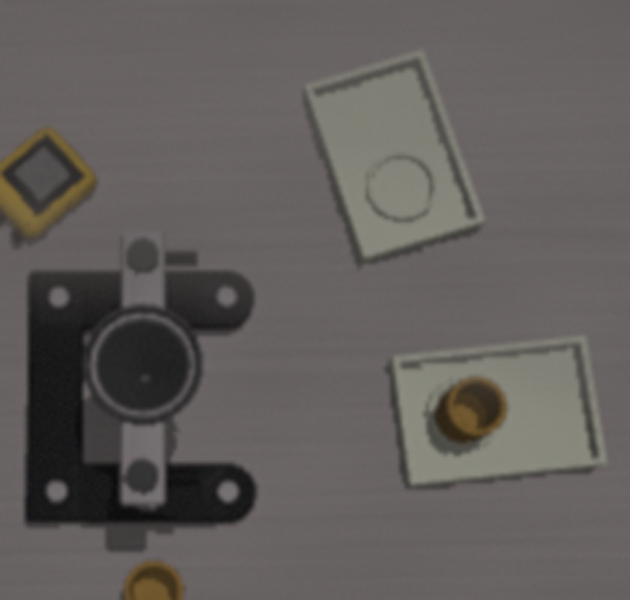

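View pics/wrist0.png

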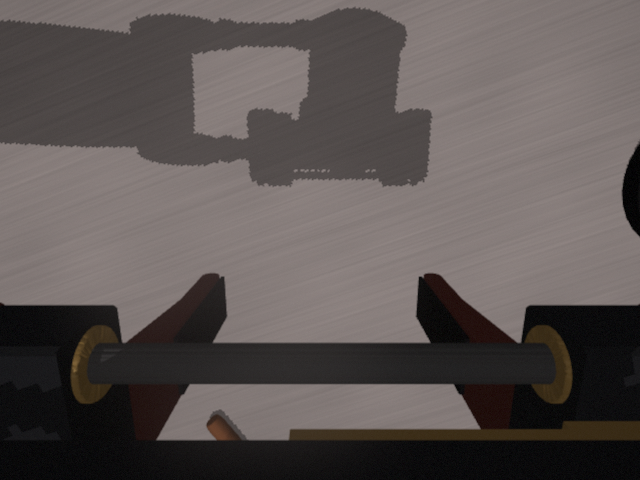

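```bash
cat >> h.py <<'E'
def tray(s,guess=None,z=0.016,verbose=0):
    "outer rim quad of the tray nearest base -> centre, yaw(of long axis), fit size"
    f=s["frame"].astype(int); g=cv2.GaussianBlur(s["frame"],(3,3),0).astype(int)
    m=((g[:,:,0]-g[:,:,2])>=4)&(g[:,:,0]<g[:,:,2]*1.35)&(g.sum(2)>150)
    m=cv2.morphologyEx(m.astype(np.uint8),cv2.MORPH_CLOSE,np.ones((5,5)))
    best=None
    for c in big(m):
        if cv2.contourArea(c)<1000:continue
        X=cast(s,cv2.convexHull(c)[:,0],z)[:,:2]
        (cx,cy),(w,h),a=cv2.minAreaRect((X*1000).astype(np.float32))
        if w<h:a+=90;w,h=h,w
        a=(a+90)%180-90
        if verbose:print("rect",round(cx,1),round(cy,1),round(w,1),round(h,1),round(a,2))
        if not(100<w<145 and 65<h<100):continue
        d=np.hypot(cx,cy) if guess is None else np.hypot(cx-guess[0],cy-guess[1])
        if best is None or d<best[0]:best=(d,cx,cy,a,w,h)
    return best,m
E
python3 - <<'E'
from h import *
s=dict(np.load("pics/top0.npz"))
b,m=tray(s,verbose=1);print(b)
o=lambda p:np.array(p)/3+[290,120]-np.array([1/3,1/3])
# tray rim corners from crop
q=o([(392,357),(585,337),(606,464),(408,487)]);print("rim",(cast(s,q,.016)[:,:2]*1000).round(1).tolist())
h=o([(58,297),(227,297),(57,491),(228,491)]);print("screws",(cast(s,h,.018)[:,:2]*1000).round(1).tolist())
f=s["frame"]
g=cv2.cvtColor(f,cv2.COLOR_RGB2GRAY);mm=(g<62);mm[:150]=0
c=[c for c in big(mm) if 310<c[:,0,0].mean()<370 and 200<c[:,0,1].mean()<300]
c=c[0];X=cast(s,c[:,0],.018)[:,:2]*1000
print(cv2.minAreaRect(X.astype(np.float32)))
v=np.zeros_like(f);v[mm]=128;v[m>0]=255;cv2.imwrite("pics/mask0.png",cv2.resize(v[120:320,290:500],None,fx=3,fy=3))
E
```

```text
rect 609.3 137.1 1286.7 767.7 89.58
None
rim [[641.9, -64.3], [651.3, -183.8], [572.2, -190.5], [560.9, -69.7]]
screws [[685.5, 143.4], [682.5, 37.0], [563.1, 145.5], [560.7, 40.4]]
((619.0401611328125, 93.82888793945312), (140.28628540039062, 160.6238555908203), 88.71543884277344)
```

View pics/mask0.png

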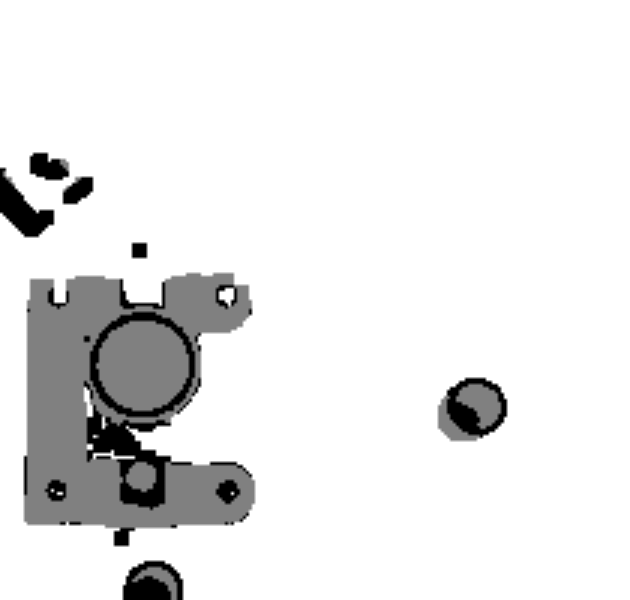

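The top view gives the tray centre at (606,-127) mm with its nose at yaw 94.9°. The stand origin is near (623,88) mm at yaw 88.6°. In the stand frame the tray sits 11 mm off the middle line and turned 6.3°. Next I push its side nearest the robot with the closed fingers.

```bash
cat >> h.py <<'E'
O=np.array([622.9,88.0]);TH=np.radians(88.6);U=np.array([np.cos(TH),np.sin(TH)]);V=np.array([-U[1],U[0]])
def s2w(x,y,z): p=(O+x*U+y*V)/1000; return [p[0],p[1],z/1000]
def w2s(p): d=np.asarray(p)[:2]*1000-O; return d@U,d@V
def tray(s,near=None,tol=60):
    g=cv2.GaussianBlur(s["frame"],(3,3),0).astype(int)
    m=((g[:,:,1]-g[:,:,2])>=4)&(g[:,:,0]-g[:,:,1]<12)&(g.sum(2)>130)
    m=cv2.morphologyEx(m.astype(np.uint8),cv2.MORPH_CLOSE,np.ones((5,5)))
    out=[]
    for c in big(m):
        if cv2.contourArea(c)<800:continue
        X=cast(s,cv2.convexHull(c)[:,0],.016)[:,:2]*1000
        (cx,cy),(w,h),a=cv2.minAreaRect(X.astype(np.float32))
        if w<h:a+=90
        a=(a-88.6+90)%180-90
        x,y=w2s([cx/1000,cy/1000])
        out.append([round(float(k),1) for k in(x,y,a,max(w,h),min(w,h))])
    return out,m
E
python3 - <<'E'
from h import *
from station import r
s=dict(np.load("pics/top0.npz"));print(tray(s)[0])
print(r.inverse_kinematics(s2w(-203,80,190),[180,0,88.6]))
r.reach([0.5,-0.11,0.37],[180,0,88.6])
r.grab(10)
q=r.sense();print(q["clock"],q["opening"],q["tcp_pos"],q["contact_force"])
r.reach(s2w(-203,82,250),[180,0,88.6])
s=r.snapshot("wrist");cv2.imwrite("pics/w1.png",s["frame"][:,:,::-1])
s=r.snapshot("top");cv2.imwrite("pics/t1.png",s["frame"][:,:,::-1]);print(tray(s)[0])
s=r.snapshot("scene");cv2.imwrite("pics/s1.png",s["frame"][:,:,::-1]);print(tray(s)[0])
print(r.sense()["clock"])
E
```

```text
[[-215.5, 10.4, 6.3, 123.9, 83.8], [-156.0, -154.6, -73.0, 124.4, 84.4], [70.7, -137.7, 41.6, 65.8, 58.5]]
[-15.4071517    1.32923559  96.52965443   0.          82.14110998
 -14.0071517 ]
4.1 0.0006727244624008563 [ 0.49998776 -0.10999504  0.36999966] [ 0.08394034 -0.25755846  0.30476852]
[[-383.7, 45.8, -14.1, 273.8, 186.0], [-300.9, 319.6, 1.0, 279.7, 146.1], [-156.0, -154.4, -73.0, 124.8, 84.3], [-423.2, 219.4, 76.8, 115.7, 39.7], [-194.4, 12.8, -84.0, 83.1, 81.5], [-235.1, 172.1, 76.8, 115.4, 38.7], [70.4, -137.6, 41.5, 65.8, 58.5]]
[[249.0, -505.5, 1.5, 1050.3, 281.6], [175.4, 974.5, 69.3, 1567.7, 497.9], [-160.2, -155.2, -72.9, 123.2, 88.9], [-218.7, 8.7, 6.2, 126.9, 87.7]]
4.8167
```

View pics/s1.png

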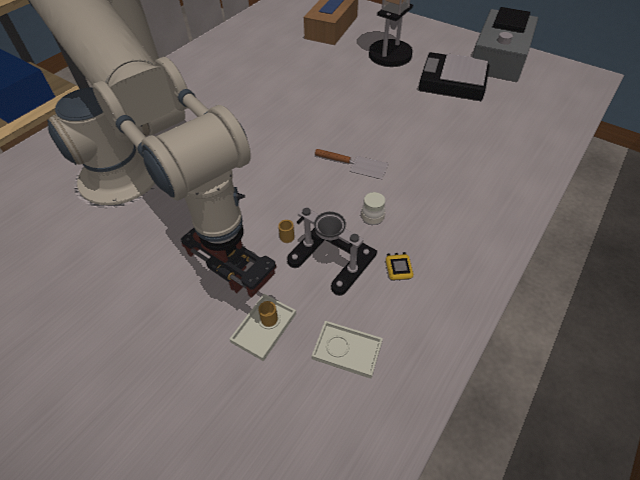

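View pics/w1.png

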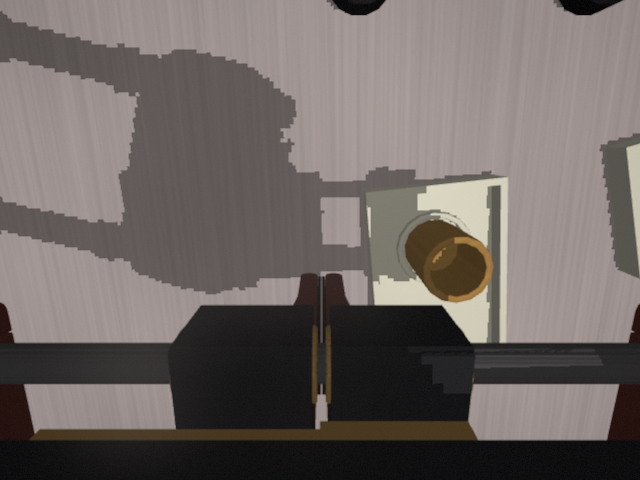

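View pics/t1.png

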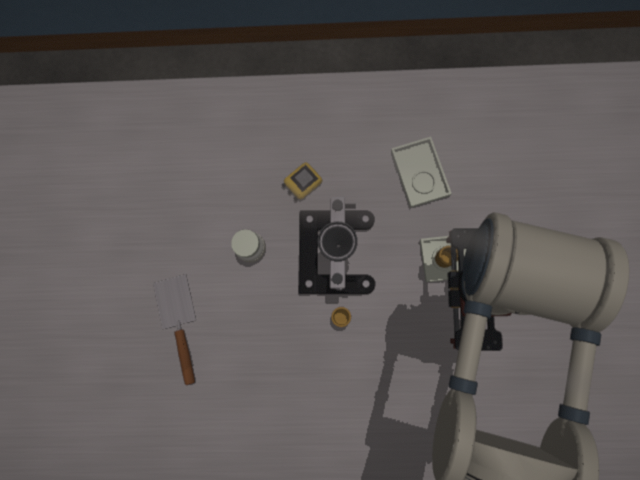

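The pictures show the closed fingers beside the tray's robot-side wall. In the wrist view the tips are near (322,278) and the cup is at (450,260). Lowering to push sideways.

```bash
python3 - <<'E'
from h import *
from station import r
r.servo_line(s2w(-203,82,189),speed=0.12)
q=r.sense();f0=np.array(q["contact_force"]);print(q["clock"],f0.round(2))
for y in (72,68,65,62,59,56,54):
    r.servo_line(s2w(-203,y,189),speed=0.03)
    q=r.sense();print(y,np.round(w2s(q["tcp_pos"]),1),(np.array(q["contact_force"])-f0).round(2))
r.servo_line(s2w(-203,64,189),speed=0.08)
for n in("scene","wrist"):
    s=r.snapshot(n);cv2.imwrite(f"pics/{n}2.png",s["frame"][:,:,::-1]);np.savez(f"pics/{n}2.npz",**s)
    if n=="scene":print(tray(s)[0])
print(r.sense()["clock"])
E
```

```text
5.475 [ 1.06 -0.16  1.16]
72 [-203.    71.8] [-1.36 -0.7  -0.79]
68 [-203.    67.9] [-2.  -0.3 -1.1]
65 [-203.    64.9] [-0.38 -0.12 -1.06]
62 [-203.    61.9] [-0.8   0.4  -1.67]
59 [-202.9   58.9] [-1.68  0.23 -0.86]
56 [-203.    55.8] [-0.8   0.44 -1.24]
54 [-203.    53.9] [-2.26  0.24 -1.67]
[[248.8, -498.7, 1.4, 1050.3, 267.8], [170.5, 947.2, 69.3, 1698.2, 508.0], [-160.0, -155.2, -72.9, 123.1, 88.4], [-220.5, 1.6, 3.3, 126.1, 87.6]]
7.8667
```

View pics/scene2.png

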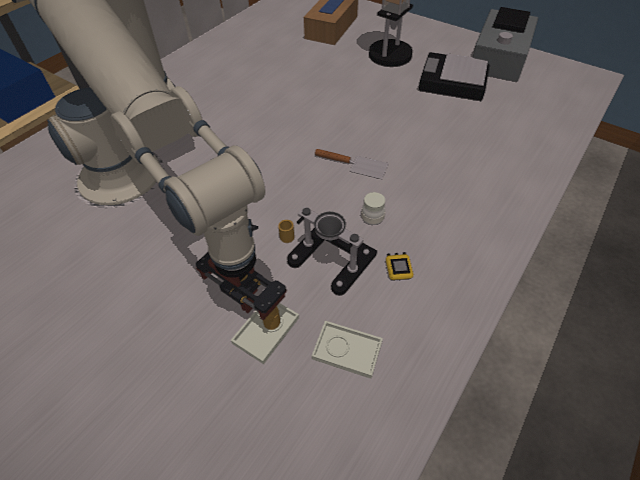

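View pics/wrist2.png

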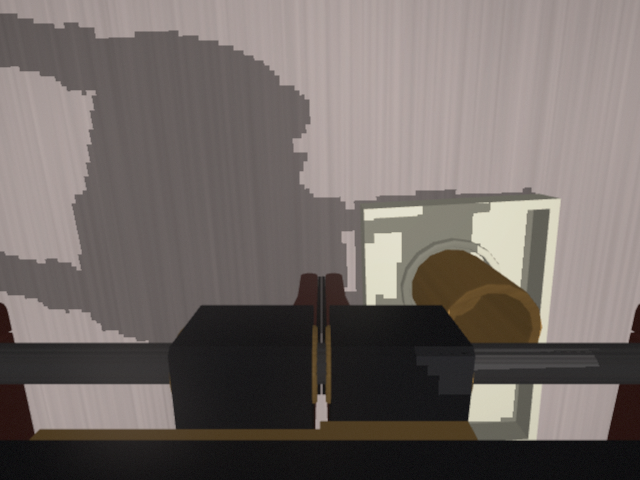

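The scene view shows the tray with its near end at about (290,315). It is now about 3 mm off and 3.3° turned, so I push once more nearer the nose.

```bash
python3 - <<'E'
from h import *
from station import r
r.servo_line(s2w(-180,64,189),speed=0.08)
r.servo_line(s2w(-180,58,189),speed=0.06)
r.servo_line(s2w(-180,51.2,189),speed=0.03)
r.servo_line(s2w(-180,66,189),speed=0.1)
s=r.snapshot("scene");print(tray(s)[0][-1]);np.savez("pics/s3.npz",**s)
r.servo_line(s2w(-180,80,290),speed=0.2)
r.reach(s2w(-310,60,290),[180,0,88.6])
r.wait(.1)
s=r.snapshot("top");cv2.imwrite("pics/t3.png",s["frame"][:,:,::-1]);np.savez("pics/t3.npz",**s);print(tray(s)[0])
s=r.snapshot("wrist");cv2.imwrite("pics/w3.png",s["frame"][:,:,::-1]);np.savez("pics/w3.npz",**s)
print(r.sense()["clock"])
E
```

```text
[-221.7, -1.3, 1.3, 125.8, 88.3]
[[-418.0, 286.4, 88.2, 218.2, 195.9], [-474.6, 37.7, 83.9, 262.3, 137.0], [-218.8, 0.5, 1.2, 123.6, 83.5], [-155.7, -154.2, -72.9, 124.8, 84.7], [70.5, -137.6, 40.8, 65.9, 58.4]]
10.725
```

View pics/t3.png

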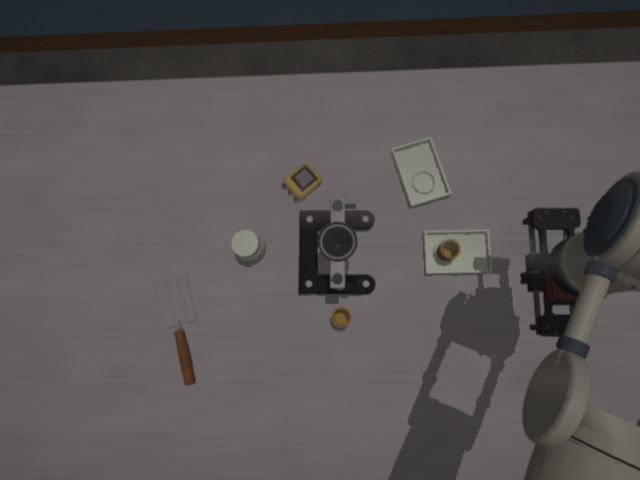

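View pics/w3.png

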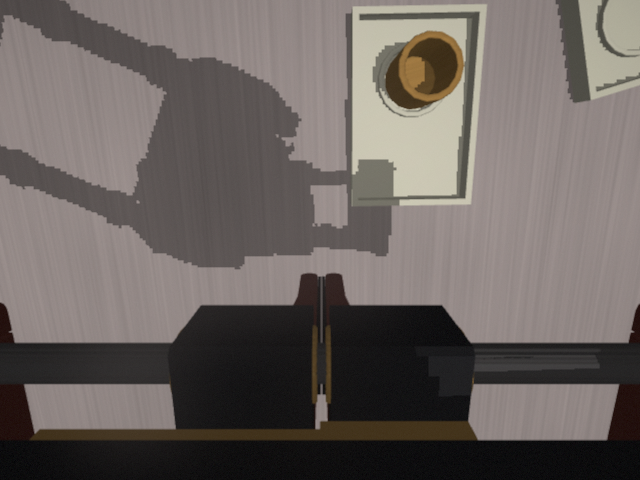

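The top view shows the tray at (457,252), almost in line: 0.5–1 mm off and 1.2° turned. Now I push squarely from behind, with the tool leaning back slightly to clear the funnel, and stop before the opening to check.

```bash
python3 - <<'E'
from h import *
from station import r
P=[180,-8,88.6]
r.reach(s2w(-330,1,230),P)
r.servo_line(s2w(-330,1,188.2),speed=0.1)
q=r.sense();f0=np.array(q["contact_force"]);print(q["clock"],np.round(w2s(q["tcp_pos"]),1),np.round(q["orientation"],2))
for x in (-312,-300,-270,-240):
    r.servo_line(s2w(x,1,188.2),speed=0.05)
    q=r.sense();print(x,np.round(w2s(q["tcp_pos"]),1),(np.array(q["contact_force"])-f0).round(2))
for n in("scene","wrist","top"):
    s=r.snapshot(n);cv2.imwrite(f"pics/{n}4.png",s["frame"][:,:,::-1]);np.savez(f"pics/{n}4.npz",**s)
    if n!="wrist":print(n,tray(s)[0])
print(r.sense()["clock"])
E
```

```text
11.7167 [-329.9    1.1] [179.99  -7.99  88.61]
-312 [-311.5    0.9] [ 0.3  -0.49 -1.07]
-300 [-299.4    1. ] [-0.51  1.23 -0.22]
-270 [-269.7    1. ] [ 0.28 -1.22 -0.06]
-240 [-239.6    1. ] [ 0.04  0.7  -1.57]
scene [[249.0, -505.5, 1.5, 1050.3, 281.2], [228.7, 1076.3, 64.4, 1355.6, 484.3], [-88.6, 271.2, 71.9, 448.6, 224.9], [-159.9, -155.2, -72.9, 123.3, 88.4], [-145.3, -2.5, -0.3, 129.2, 88.0]]
top [[-354.3, 246.7, 85.6, 316.0, 261.0], [-405.5, -80.2, 17.1, 316.4, 228.1], [-140.9, -1.7, 0.1, 122.7, 82.8], [-156.0, -154.5, -72.8, 124.7, 84.9], [-463.1, 72.0, 76.2, 97.6, 35.4], [70.7, -137.8, 41.6, 65.9, 58.8]]
14.2667
```

View pics/top4.png

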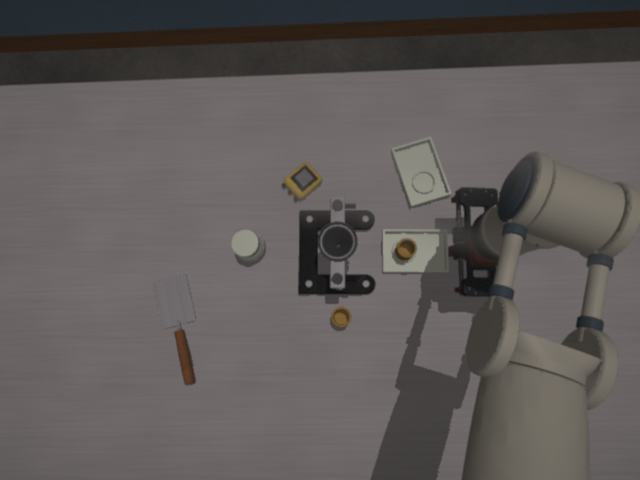

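View pics/wrist4.png

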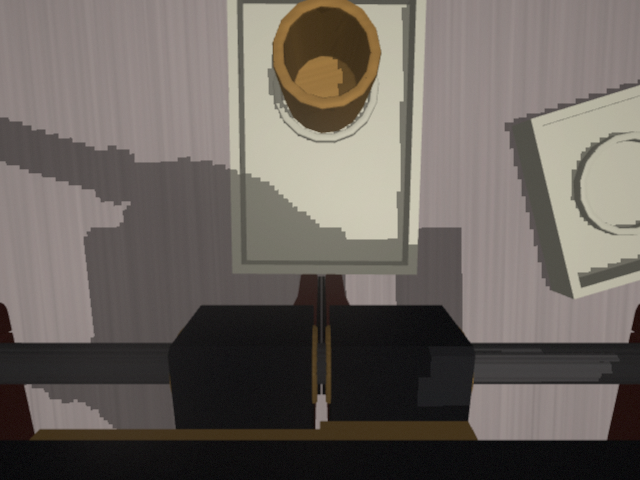

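View pics/scene4.png

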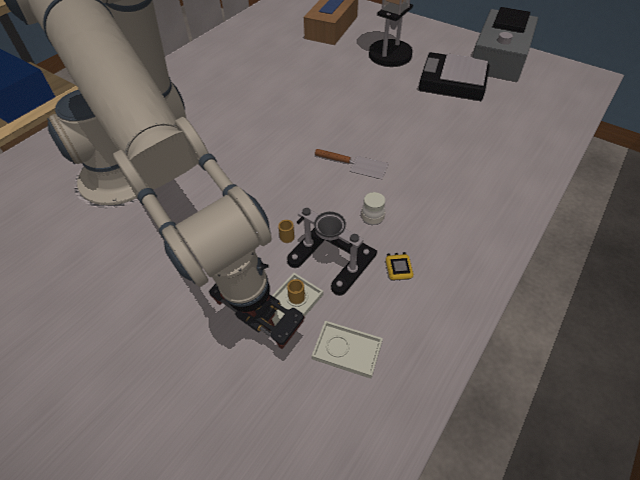

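```bash
python3 - <<'E'
from h import *
s=np.load("pics/top4.npz");f=s["frame"]
c=f[195:310,290:450,::-1];c=np.clip(c.astype(int)*2,0,255).astype(np.uint8)
cv2.imwrite("pics/c4.png",cv2.resize(c,None,fx=5,fy=5,interpolation=cv2.INTER_CUBIC))
for u in (350,358,365):print(u,f[215:290,u].sum(1).tolist())
for u in (390,420):print(u,(f[225:282,u].sum(1)).tolist())
E
```

```text
350 [160, 157, 150, 149, 141, 136, 132, 128, 124, 120, 130, 154, 143, 144, 205, 265, 275, 241, 193, 157, 133, 122, 116, 114, 110, 112, 108, 112, 113, 113, 112, 115, 126, 147, 181, 223, 259, 263, 220, 174, 181, 238, 294, 327, 330, 328, 334, 329, 324, 326, 334, 330, 332, 334, 336, 332, 332, 333, 314, 217, 115, 70, 63, 65, 71, 57, 62, 82, 79, 81, 90, 87, 83, 85, 84]
358 [177, 172, 168, 162, 154, 146, 145, 143, 138, 130, 126, 119, 113, 91, 116, 185, 238, 312, 336, 336, 336, 334, 320, 320, 319, 325, 321, 324, 321, 314, 316, 324, 330, 330, 327, 329, 329, 329, 326, 325, 326, 327, 327, 328, 326, 329, 333, 330, 330, 333, 330, 327, 327, 333, 334, 331, 333, 333, 315, 218, 120, 83, 81, 87, 92, 101, 102, 97, 97, 95, 97, 101, 93, 85, 85]
365 [247, 328, 349, 353, 360, 354, 300, 206, 149, 134, 130, 127, 122, 101, 119, 185, 236, 306, 330, 331, 329, 333, 329, 325, 328, 332, 332, 334, 330, 324, 321, 324, 321, 323, 324, 323, 327, 323, 326, 324, 325, 326, 329, 329, 327, 331, 331, 330, 330, 330, 328, 327, 324, 331, 338, 330, 333, 336, 315, 217, 118, 88, 86, 88, 120, 231, 337, 368, 372, 375, 375, 340, 213, 103, 82]
390 [324, 322, 320, 336, 391, 402, 320, 253, 291, 396, 432, 435, 435, 435, 435, 438, 438, 439, 440, 438, 439, 440, 439, 440, 440, 432, 425, 421, 432, 442, 443, 441, 441, 443, 440, 440, 441, 443, 442, 440, 440, 441, 438, 441, 444, 435, 383, 273, 240, 305, 333, 336, 338, 334, 336, 339, 336]
420 [321, 323, 318, 334, 379, 396, 340, 275, 295, 385, 416, 420, 423, 423, 423, 428, 429, 429, 431, 431, 434, 435, 436, 435, 436, 437, 440, 439, 438, 439, 436, 439, 438, 438, 438, 438, 437, 438, 436, 438, 438, 440, 440, 438, 440, 441, 417, 299, 237, 299, 320, 312, 310, 293, 259, 255, 293]
```

View pics/c4.png

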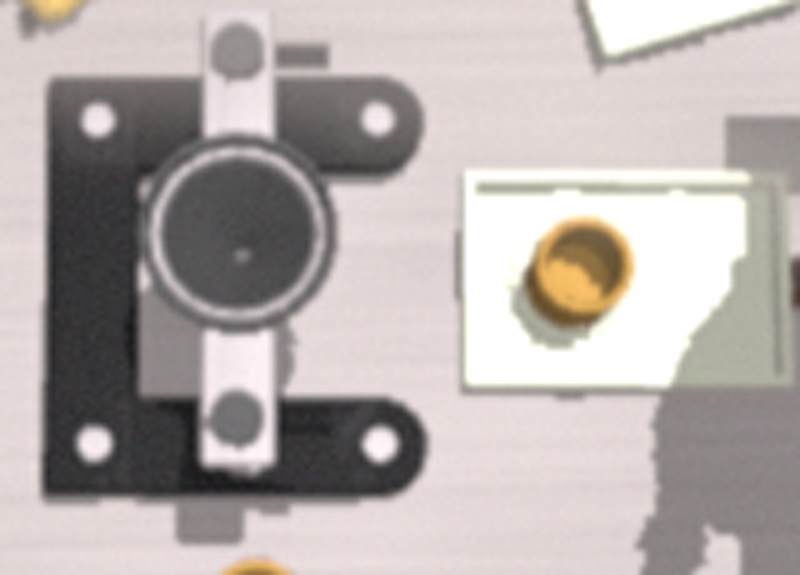

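```bash
python3 - <<'E'
from h import *
s=dict(np.load("pics/top4.npz"))
def y(u,v,z): return [float(k.round(1)) for k in w2s(cast(s,[u,v],z)[0])]
print("near prong",y(362,274,.018),"far prong base",y(362,231.3,0),"far prong top",y(362,228.6,.018))
for u,a,b in((390,228.7,271.4),(420,228.7,271.5)):print("tray",y(u,a,.016),y(u,b,.016))
S=lambda p:np.array(p)/5+[290,195]-.4
for p in((98,119),(377,119),(94,443),(379,443)):print("screw",y(*S(p),.018))
print("tip",y(*S((426,443)),.018),y(*S((423,119)),.018),"nose",y(*S((463,280)),.016),"back",y(*S((43,443)),.018),"stop",y(*S((138,345)),.018))
E
```

```text
near prong [-42.5, 43.8] far prong base [-43.7, -40.1] far prong top [-43.1, -41.7]
tray [-95.7, -41.8] [-94.3, 38.7]
tray [-151.7, -41.7] [-149.4, 38.8]
screw [56.6, -61.7]
screw [-48.9, -61.3]
screw [56.5, 60.9]
screw [-48.7, 60.7]
tip [-65.9, 60.7] [-66.2, -61.3] nose [-80.5, -0.2] back [75.4, 61.0] stop [40.6, 24.5]
```

Tray middle is about 1.5–2 mm to the far side (tray edges at y -41.7 and +38.7, prong faces at about -42 and +43.5), yaw 0. I correct this by slanting the push slightly, then go straight in and watch the force.

```bash
python3 - <<'E'
from h import *
from station import r
def st(x,y,v=.04):
    r.servo_line(s2w(x,y,188.2),speed=v)
    q=r.sense();print(x,np.round(w2s(q["tcp_pos"]),1),np.round([np.array(q["contact_force"])[:2]@U,np.array(q["contact_force"])[:2]@V,q["contact_force"][2]],1))
st(-220,2.7);st(-205,2.7)
for n in("top","wrist"):
    s=r.snapshot(n);np.savez(f"pics/{n}5.npz",**s)
s=dict(np.load("pics/top5.npz"));print(tray(s)[0])
c=s["frame"][195:310,290:450,::-1];c=np.clip(c.astype(int)*2,0,255).astype(np.uint8)
cv2.imwrite("pics/c5.png",cv2.resize(c,None,fx=5,fy=5,interpolation=cv2.INTER_CUBIC))
cv2.imwrite("pics/w5.png",np.load("pics/wrist5.npz")["frame"][:,:,::-1])
print(r.sense()["clock"])
E
```

```text
-220 [-219.6    2.7] [-1.   0.9 -0.2]
-205 [-204.5    2.7] [ 1.5 -0.2 -0.2]
[[-311.3, 249.2, 87.4, 303.0, 256.2], [-349.6, -31.0, 71.1, 268.9, 258.9], [-106.3, 0.3, -0.2, 123.4, 83.0], [-155.7, -154.5, -72.6, 124.6, 85.0], [-412.8, 73.3, 79.0, 98.4, 34.2], [70.5, -137.7, 41.3, 65.9, 58.5]]
15.5417
```

View pics/c5.png

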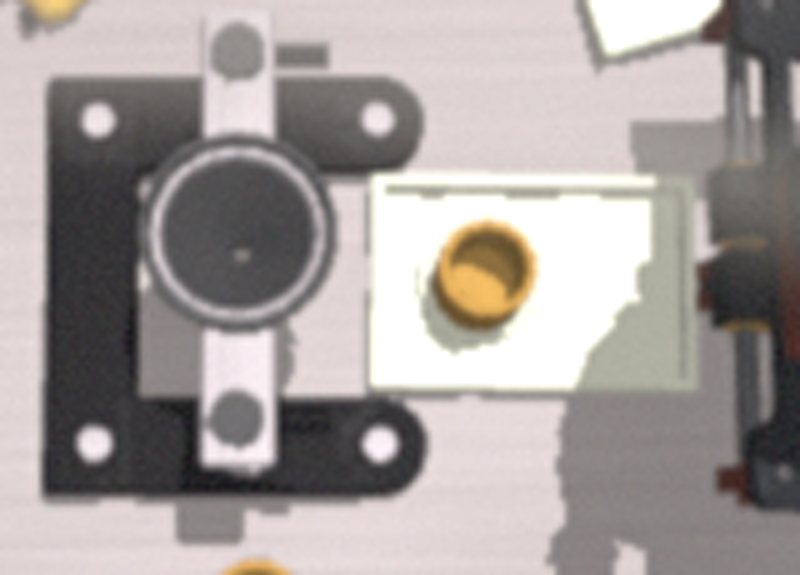

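View pics/w5.png

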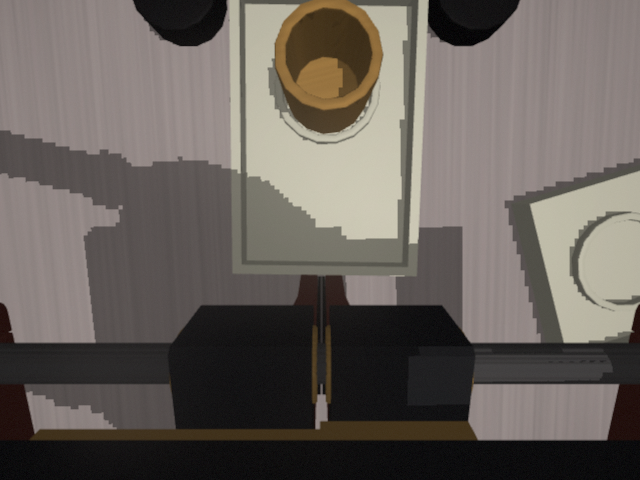

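The nose is between the prongs: its edge is at x≈370 in the crop, with the tray edges at rows 175–388 between the prong faces at 178–399. In the wrist view both gaps look even. Pushing on home.

```bash
python3 - <<'E'
from h import *
from station import r
def st(x,y,v=.04):
    r.servo_line(s2w(x,y,188.2),speed=v)
    q=r.sense();F=np.array(q["contact_force"]);k=[F[:2]@U,F[:2]@V,F[2]]
    print(x,np.round(w2s(q["tcp_pos"]),1),np.round(k,1));return k
for x in range(-197,-128,8):
    k=st(x,2.7)
    if np.hypot(k[0],k[1])>9:break
for n in("top","wrist","scene"):
    s=r.snapshot(n);np.savez(f"pics/{n}6.npz",**s);f=s["frame"][:,:,::-1]
    if n=="top":f=cv2.resize(np.clip(f[195:310,290:450].astype(int)*2,0,255).astype(np.uint8),None,fx=5,fy=5,interpolation=cv2.INTER_CUBIC)
    cv2.imwrite(f"pics/{n}6.png",f)
print(r.sense()["clock"])
E
```

```text
-197 [-196.6    2.7] [-0.5  0.1  0.5]
-189 [-188.5    2.7] [-0.   0.4  0.8]
-181 [-180.5    2.7] [0.3 0.4 0.1]
-173 [-172.6    2.7] [-0.2 -0.1 -0.1]
-165 [-164.5    2.7] [-0.9  0.3 -0.5]
-157 [-156.5    2.7] [0.1 0.1 0.4]
-149 [-148.5    2.7] [-0.3  0.5 -0.1]
-141 [-140.5    2.7] [-0.3  0.5  1. ]
-133 [-132.6    2.7] [0.2 0.2 0.3]
18.8417
```

View pics/top6.png

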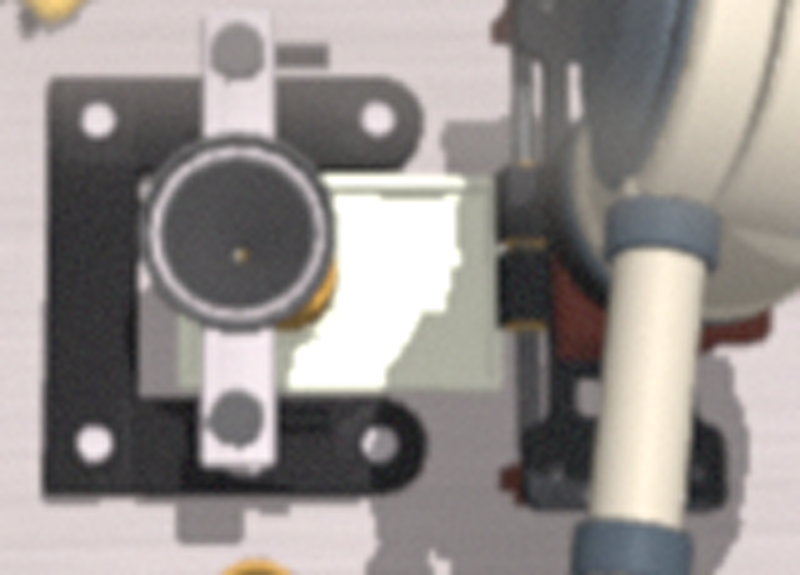

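View pics/scene6.png

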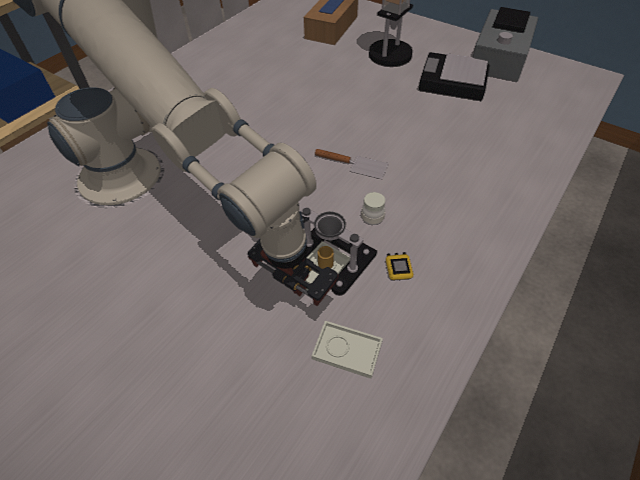

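View pics/wrist6.png

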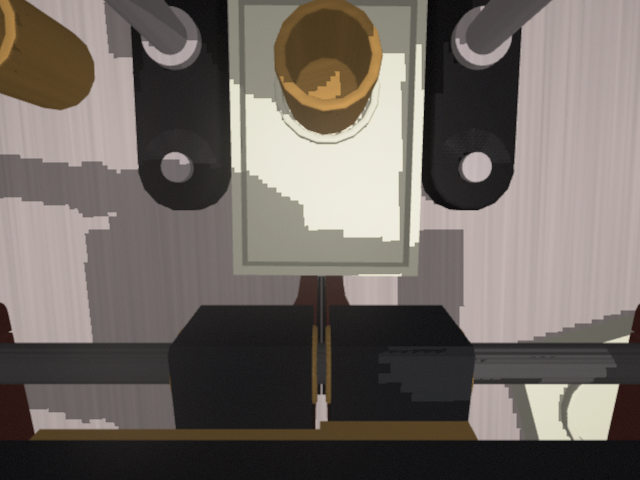

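About 15 mm remain, with the nose at crop x 177 and the stop at 138. The tray sits centred between the prongs. Next are fine steps until the force rises.

```bash
python3 - <<'E'
from h import *
from station import r
x=-133;hit=0
while x<-108 and hit<1:
    x+= 3 if x<-123 else 1
    r.servo_line(s2w(x,2.7,188.2),speed=.03); r.wait(.1)
    q=r.sense();F=np.array(q["contact_force"]);a=F[:2]@U
    print(x,np.round(w2s(q["tcp_pos"]),1),round(a,1),round(F[:2]@V,1),round(F[2],1))
    if -a>9:hit+=1
for n in("top","wrist","scene"):
    s=r.snapshot(n);np.savez(f"pics/{n}7.npz",**s);f=s["frame"][:,:,::-1]
    if n=="top":f=cv2.resize(np.clip(f[195:310,290:450].astype(int)*2,0,255).astype(np.uint8),None,fx=5,fy=5,interpolation=cv2.INTER_CUBIC)
    cv2.imwrite(f"pics/{n}7.png",f)
print(r.sense()["clock"])
E
```

```text
-130 [-130.     2.7] -0.4 0.1 -1.0
-127 [-126.9    2.7] -0.6 0.1 0.2
-124 [-123.8    2.7] -0.6 0.5 -0.5
-121 [-120.8    2.7] -0.1 0.3 -0.2
-120 [-120.     2.7] -1.0 -0.5 0.3
-119 [-119.     2.7] -1.1 -0.8 -0.4
-118 [-117.9    2.7] -1.7 0.4 0.1
-117 [-116.9    2.7] 0.1 0.5 -1.7
-116 [-116.3    2.6] -4.8 -1.0 -0.3
-115 [-115.8    2.5] -7.2 -0.9 -1.3
-114 [-115.5    2.3] -8.7 -2.0 -1.4
-113 [-115.1    2.3] -12.6 -2.8 -1.6
23.1917
```

View pics/top7.png

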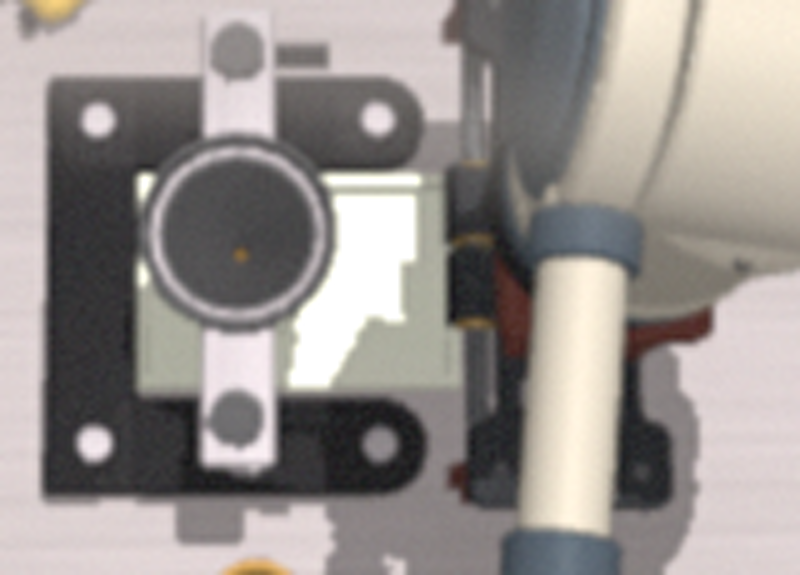

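View pics/wrist7.png

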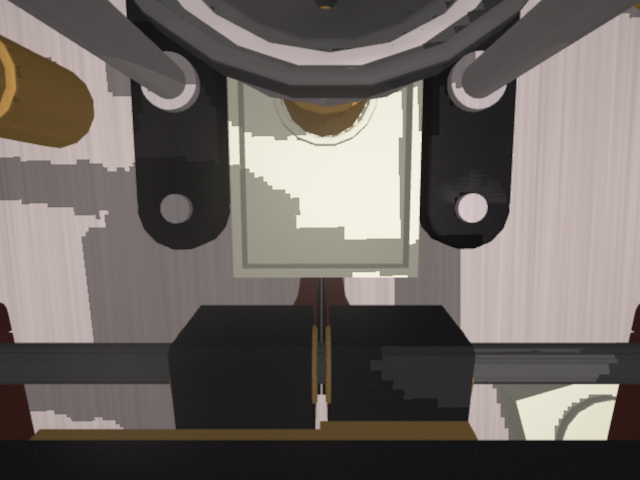

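The tray's front edge is flush with the crossbar across its width (crop x 137), and the contact force climbed there. I back off straight, lift and check.

```bash
python3 - <<'E'
from h import *
from station import r
r.servo_line(s2w(-190,2.5,189),speed=.12)
r.servo_line(s2w(-260,2.5,300),speed=.25)
r.reach(s2w(-330,120,330),[180,-8,88.6])
r.wait(.2)
for n in("top","wrist","scene"):
    s=r.snapshot(n);np.savez(f"pics/{n}8.npz",**s);f=s["frame"][:,:,::-1]
    if n!="wrist":
        a=f[195:310,290:450] if n=="top" else f[190:310,260:420]
        f=cv2.resize(np.clip(a.astype(int)*2,0,255).astype(np.uint8),None,fx=5,fy=5,interpolation=cv2.INTER_CUBIC)
    cv2.imwrite(f"pics/{n}8.png",f)
s=dict(np.load("pics/top8.npz"));S=lambda p:np.array(p)/5+[290,195]-.4
q=r.sense();print(q["clock"],q["contact_force"])
E
```

```text
25.625 [-1.03890305  0.3548477   0.04416024]
```

View pics/top8.png

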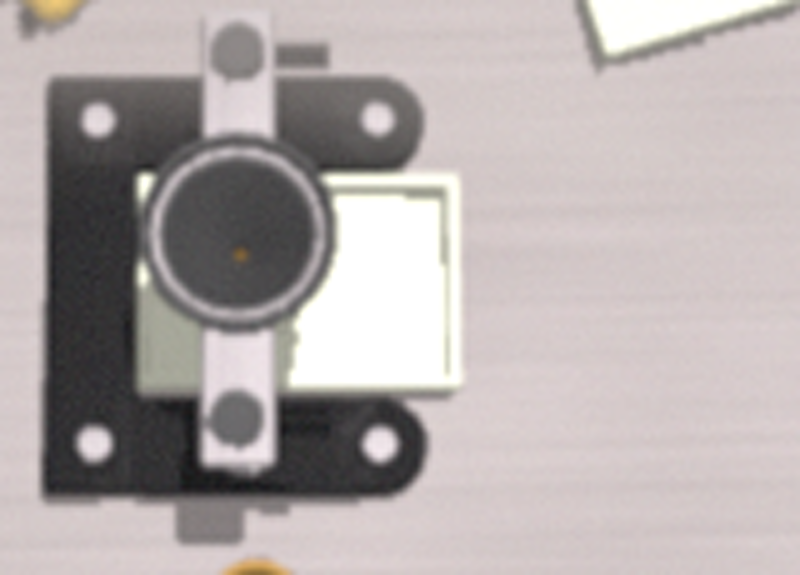

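View pics/scene8.png

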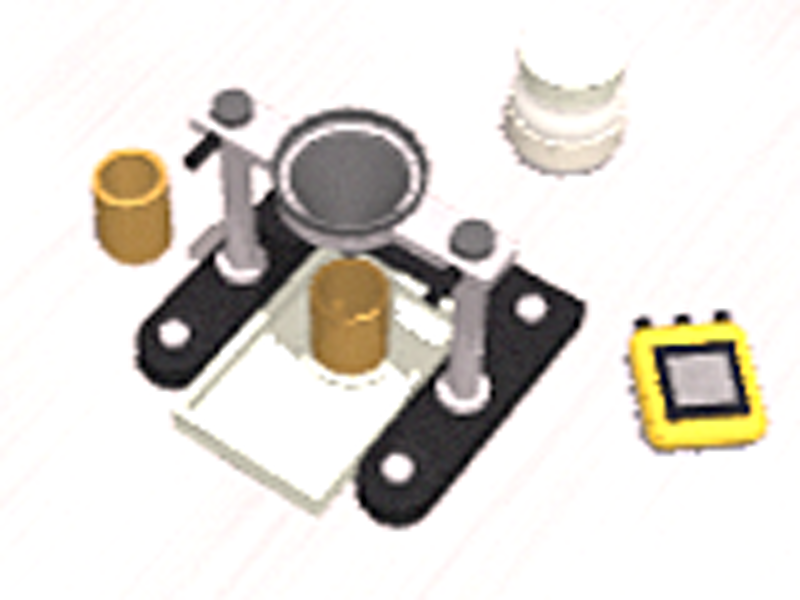

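Tray home and square: front at crop x 137 against the crossbar, rear at 461. The cup stands in its seat, brass shows through the funnel outlet at (240,255), and the spare cup, stopwatch and jar look undisturbed.

```bash
python3 -c "
from station import r
print(r.hand_in())"
```

```text
the job is handed in; nothing more can be done
None
```

The tray is fully home against the crossbar with the cup under the funnel, and I've handed the job in; no verdict came back. The robot clock read 25.6 s at my last check, against the 67 s limit.

**How it was done:** I lined the tray up with two side pushes using the closed fingers. I then pushed it from behind, slanting the push slightly to take out a 1.5–2 mm offset before the opening. The fingers stayed outside the tray throughout.

**Last checks:**
- **Tray:** it sits square, with its front edge flush against the crossbar. The push force rose to about 13 N there, after near zero on the way in.
- **Cup:** it stands in its seat, and brass shows through the funnel outlet.
- **Other things on the bench:** the spare cup, stopwatch and jar look undisturbed. The last close views left out the spatula and most of the look-alike tray, so I didn't recheck them at the end, but I never worked near the spatula.
- **Robot:** it was clear of everything when I handed in.

**Disagreement:** the top and scene cameras put the tray's position 1–4 mm apart. I worked from the top view, comparing the tray with the prongs in the same image.

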